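# Release a charged battery pack from its push-push charging bay for the pruner kit

### The arm

A 6-joint arm with a two-finger parallel gripper is mounted at the origin on the work surface. World frame = base frame: x ahead of the robot, y to its left, z up, the work surface at z = 0. Lengths are in m, angles in rad, forces in N, time in s.
With the tool pointing down it reaches from about 0.35 to 0.875 m from the base axis. Payload 4.2 kg.
Tool frame: the origin (TCP) lies midway between the tips of the shut fingers; the grasp point (between the pads) lies 19 mm behind it; z points along the fingers, y is the direction in which the jaws open and shut (so a half turn about z gives the same grasp; the last joint's range is limited). The gripper opens to 85 mm and grips with 20 to 120 N. Pads are 22 mm wide; open, the fingers measure 114 mm over their backs; the gripper's body (76 mm by 85 mm) begins 54 mm behind the grasp point. The pads swing forward as they close: fully open they stand 13 mm farther back than shut.
Start: joints at [1.401, 0.385, 0.008, 0, -1.194, -0.259], TCP at [0.26, 0.568, 0.231] pointing down, gripper open.
Joint ranges: [-3.14, 3.14], [-1.21, 2.06], [-1.07, 1.41], [-3.16, 2.05], [-2.99, -0.16], [-3.1, 3.1]. Speed limits (rad/s): [2.79, 2.79, 3.14, 3.14, 3.14, 3.14].

### API

Orientations are given as a rotation vector (axis times angle).
In Python, from rig import * gives the robot as it stands.
- The arm moves only by the tool carry_out, never from a script. Its argument "increments" is a list of rows, each a list of 6 numbers: the shift along the tool's x, y, z in units of 25 mm (1.0 is 25 mm), then the turn, a rotation vector about the tool's x, y, z in units of 6 degrees (1.0 is 6 degrees). In form: [[x, y, z, rx, ry, rz], ...]. A call has 1 to 5 rows; each row is the pose to reach, as a shift and turn from the pose commanded when the call began, along the tool's axes at that moment; what a row does not reach only later rows make up. A row lasts 1/12 s, in which the tool goes at most 41.7 mm and 7.16 degrees, less where a joint would pass 70% of its speed; a pose out of reach is approached as far as the arm can. A call with a gripper value outside its range is refused whole. "jaw" is the opening, from 0 (shut) to 1 (fully open), set as the call begins (left out, the last holds). The fingers move at their own pace and stop on an object; "grip_force" is the grip in N (left out, the last holds). Time passes only in rows, so rows that repeat a pose let the fingers close. It gives the time, the measured TCP pose, the force and the opening at its end, in the units of the state.
- sense(): the state, without advancing time (a new reading comes with each control period).
- camera(name): name is "scene" or "top"; returns the picture (480x640x3 uint8, blue, green, red); there is no depth.
- camera_model(name): a dict with "fx", "fy", "cx", "cy" (pixels), "k1" (the pictures are not rectified: a ray, as slopes to the right and down, at radius r is drawn at 1 + k1 r^2 times it, then the intrinsics apply), "cam_to_world" (4x4, takes a point from camera to world coordinates). Camera axes: x right, y down, z forward; pixel columns grow to the right and rows downward; lengths in m; the calibration is good to about 2 mm. A picture is of the moment at which its call begins. camera_model takes no time and is no camera call.
- job_done(): hands the job in, once; it reports no verdict.
The state is a dict: "clock": time; "joint_positions": joint angles; "qd": joint speeds; "effort": joint torques, N m; "eef_pos": TCP position; "orientation": TCP orientation; "force": force on the tool from outside, world axes, zero at the start; "torque": the same for the moment, N m; "grip_width": finger opening in m.
Only numpy, scipy, OpenCV 4.12 (cv2) and the standard library are available. Lean on these libraries where they do the work, as an engineer would, in place of code of your own. Each camera call takes 0.05 s, during which the arm holds its last target.

### The job

Get a charged battery ready for the cordless pruner: in the charging dock, find the pack whose gauge shows four green bars, push it down into its bay until the catch lets go and it springs up, then pull it out. Stand it upright in the empty compartment of the kit tray, setting it down gently rather than dropping it. Leave the other two packs latched in the dock, and everything else where it is.

Things in the scene. Friction and masses are not known exactly. Their poses are not given: they have to be found in the camera images.
- dock: charging dock, dark case with light grey deck, fixed: 137 (x) x 330 (y) x 93 mm high. Origin on the table under the centre of the middle bay; y along the row of bays, front to -x; the case reaches 62 mm in front of and 75 mm behind the row. Three upright bays open at the top, at y = -100, 0 and +100 mm, each with a pack in it (1.5 mm play all round) standing 9 mm proud of the deck, held by a catch
- bay_mouth (a point): centre of the middle bay's mouth, 93 mm above the table. Each bay is a push-push seat: press the pack down 6 to 9 mm (9 is the stop; about 7 N, up to 10) and the catch draws back; let go, and a damped spring lifts it in about half a second until it stands 41 mm proud, 32 mm above its latched height, 37 mm still in the bay. It stays up and does not latch again. Unpressed, it cannot be pulled out
- pack_full_mid (a point): centre (39 mm up) of the charged pack: black, upright, 64 (x) x 44 (y) x 78 mm (z), about 0.36 kg. On top: four green bars in a row along y near the -x end, a round grey thumb pad 10 mm to +x of the middle. Latched in any of the bays, axes parallel to the dock's (x across the row, y along it), centre 63 and top 102 mm above the table. Grip it across the ribbed faces (+y and -y, 44 mm apart)
- pack_b_mid (a point): centre of a pack still charging, the same in shape and size but with one red bar lit; latched in another bay, to be left there
- pack_c_mid (a point): centre of the other pack still charging, one red bar lit; latched in another bay, to be left there
- kit_tray: kit tray, grey-green plastic, fixed: 210 (x) x 300 (y) x 40 mm high, walls 5 mm, floor 4 mm. Origin on the table under its centre. The -x half has three compartments in a row along y (98 mm deep in x, about 95 mm wide): wire reel, empty, grease tin, all lower than 45 mm; the +x half is one trough holding the pruner (up to 46 mm high)
- pack_place (a point): centre of the floor of the empty middle compartment, 4 mm above the table; the compartment is 98 mm (tray x) by 95 mm (tray y), its walls rise 36 mm above this floor
- pruner: cordless pruner without battery, grey and black with steel blades, about 260 x 60 x 42 mm, loose, lying in the tray's trough; origin under its middle
- wire_reel: green reel of binding wire, 76 mm across, 38 mm high, loose, lying in the +y compartment of the tray; origin at its underside
- grease_tin: round tin with a red lid, 70 mm across, 36 mm high, loose, in the -y compartment of the tray; origin at its underside
- secateurs: hand secateurs with orange handles, about 170 mm long, 16 mm high, loose on the table at the left of the table; origin at the pivot
- candle: red pillar candle, 70 mm across, 110 mm high, loose, standing at the left of the table; origin at its underside
- mug: blue mug, 82 mm across, 92 mm high, loose, standing at the right of the table; origin at its underside

How it is judged:
On the way, in this order (a step that is already met when the one before it is completed fails the run):
1. the charged pack has been released: it has sprung up in its bay (z of pack_full_mid in the frame of dock between 0.085 and 0.125 m), for 0.1 s.
2. the charged pack is pulled clear of the dock (z of pack_full_mid in the frame of dock above 0.137 m), for 0.1 s.
At the end, for the whole second after the job is handed in: The charged pack stands upright (0.1 rad), still, on the empty compartment's floor (within 4 mm; centre within 35 mm each way), released; the other packs are latched (at most 5 mm up); pruner, reel, tin, secateurs, candle and mug lie within 40 mm of their starts (z of pack_full_mid in the frame of kit_tray below 0.047 m and x of pack_full_mid in the frame of pack_place between -0.035 and 0.035 m and y of pack_full_mid in the frame of pack_place between -0.035 and 0.035 m and angle between pack_full_mid's own z axis and vertical below 0.1 rad and linear speed of pack_full below 0.02 m/s and z of each of pack_b_mid, pack_c_mid in the frame of dock below 0.068 m and distance of each of pruner, wire_reel, grease_tin, secateurs, candle, mug from where it was at the start of the episode below 0.04 m); the robot touches nothing.
It fails at once if a pack that is still charging is released from its bay (z of any of pack_b_mid, pack_c_mid in the frame of dock above 0.075 m).
It fails at once if the charged pack is dropped (moves faster than 0.5 m/s while the fingers do not touch it) (linear speed of pack_full above 0.5 m/s and contact force between the fingers and pack_full below 0.05 N).
It fails at once if a bystander is tipped or pushed away (more than 60 mm) (distance of any of pruner, wire_reel, grease_tin, secateurs, candle, mug from where it was at the start of the episode above 0.06 m or angle between any of candle, mug's own z axis and vertical above 0.5 rad).
It also fails if it takes over 51 s, if anything falls off the work surface, if the arm or the gripper's body presses on something with over 40 N, if the wrist force passes 120 N, or if a joint passes its speed limit or range.

## Working session

There is one attempt and no reset: what is moved stays moved. The work goes in short steps, Python scripts to look and compute and a tool call to move; the robot and the scene stay as the last step left them, time stands still between calls to the robot, and variables do not carry over. Pictures are saved under pics/ and viewed, and the job is handed in when it is done.

Besides the shell and the picture viewer there is one more tool, called after "Request:" by a JSON object that holds its "fn" and its "kwargs". carry_out: Moves the arm, as the interface text tells. Its arguments: {"type":"object","properties":{"increments":{"type":"array","items":{"type":"array","items":{"type":"number"}}},"jaw":{"type":"number"},"grip_force":{"type":"number"}},"required":["increments"]}

```bash
mkdir -p pics; ls; python3 - <<'E'
from rig import *
import cv2
for n in ("scene","top"):
    cv2.imwrite(f"pics/{n}0.png",camera(n))
    m=camera_model(n);print(n,{k:m[k] for k in m})
s=sense();print(s)
E
```

```text
pics
scene {'fx': 487.9874107546915, 'fy': 487.9874107546915, 'cx': 318.7699588149082, 'cy': 234.52334001966952, 'k1': -0.10271817656675238, 'cam_to_world': array([[-0.71873235,  0.49538479, -0.4878706 ,  1.23431927],
       [ 0.69527463,  0.51624123, -0.50008817,  0.74331911],
       [ 0.00412285, -0.6986336 , -0.71546775,  1.14819252],
       [ 0.        ,  0.        ,  0.        ,  1.        ]])}
top {'fx': 490.59043169016456, 'fy': 490.59043169016456, 'cx': 315.0280970328316, 'cy': 243.19564808978936, 'k1': -0.050418742955113754, 'cam_to_world': array([[-0.0085873 , -0.99000815,  0.1407484 ,  0.34425873],
       [-0.99996166,  0.00826057, -0.00290547, -0.02398663],
       [ 0.00171377, -0.14076795, -0.99004113,  1.31726726],
       [ 0.        ,  0.        ,  0.        ,  1.        ]])}
{'clock': 0.1, 'joint_positions': array([ 1.40058999e+00,  3.85479929e-01,  6.76400342e-03, -4.33565368e-04,
       -1.19402633e+00, -2.58615163e-01]), 'qd': array([ 0.00083349, -0.00104776,  0.00329932,  0.00183907, -0.00010826,
       -0.00201802]), 'effort': array([-3.98614120e-04, -3.93317986e+01,  1.88931584e+01,  4.19793338e+00,
       -2.57176151e-03,  5.75884769e-06]), 'eef_pos': array([0.25963258, 0.56793978, 0.23033163]), 'orientation': array([ 3.06768590e+00, -6.68269876e-01, -4.97026557e-04]), 'force': array([-0.21498356,  0.18295696, -0.48196066]), 'torque': array([-0.02769156, -0.05261695, -0.03933052]), 'grip_width': 0.08533953490403785}
```

View pics/scene0.png

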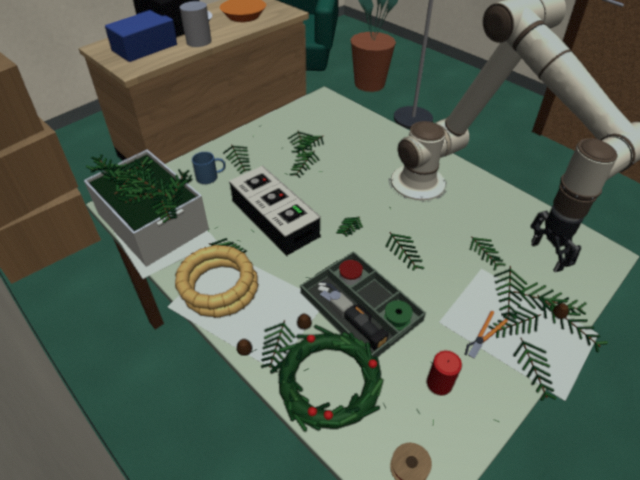

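View pics/top0.png

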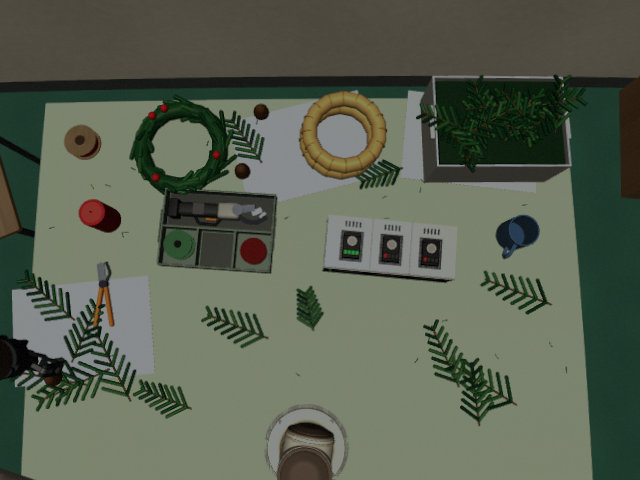

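The green-bar pack is the leftmost one in the top view, around (351,246), which is the +y bay. The other two, around (391,249) and (431,251), are red. The empty compartment is near (217,247). Next I'll measure both.

```bash
cat > h.py <<'E'
import numpy as np, cv2
from rig import *
def ray(n,uv):
    m=camera_model(n);u=(np.atleast_2d(uv)-[m['cx'],m['cy']])/[m['fx'],m['fy']]
    x=u.copy()
    for _ in range(20): x=u/(1+m['k1']*(x**2).sum(1,keepdims=True))
    T=m['cam_to_world'];d=np.c_[x,np.ones(len(x))]@T[:3,:3].T
    return T[:3,3],d
def onplane(n,uv,z):
    o,d=ray(n,uv);return o+d*((z-o[2])/d[:,2])[:,None]
def proj(n,P):
    m=camera_model(n);T=m['cam_to_world'];c=(np.atleast_2d(P)-T[:3,3])@T[:3,:3]
    s=c[:,:2]/c[:,2:];s=s*(1+m['k1']*(s**2).sum(1,keepdims=True));return s*[m['fx'],m['fy']]+[m['cx'],m['cy']]
E
python3 - <<'E'
from h import *
for n,(x0,x1,y0,y1) in {"top":(315,465,205,290),"scene":(220,330,155,260)}.items():
    im=cv2.imread(f"pics/{n}0.png")
    c=im[y0:y1,x0:x1];cv2.imwrite(f"pics/{n}0_dock.png",cv2.resize(c,None,fx=5,fy=5,interpolation=cv2.INTER_CUBIC))
im=cv2.imread("pics/top0.png");c=im[185:280,150:285];cv2.imwrite("pics/top0_tray.png",cv2.resize(c,None,fx=5,fy=5,interpolation=cv2.INTER_CUBIC))
# packs: dark blobs inside deck
g=cv2.cvtColor(im,cv2.COLOR_BGR2GRAY)
b=((g<70)).astype(np.uint8)
k,l,s,ce=cv2.connectedComponentsWithStats(b)
for i in range(1,k):
    x,y,w,h,a=s[i]
    if 320<x<460 and 210<y<290 and a>30: print(s[i],ce[i])
hsv=cv2.cvtColor(im,cv2.COLOR_BGR2HSV)
gm=cv2.inRange(hsv,(45,120,120),(80,255,255));gm[:, :320]=0;gm[:200]=0;gm[290:]=0
yy,xx=np.nonzero(gm);print("green",xx.mean(),yy.mean(),len(xx))
dk=((g>130)).astype(np.uint8);dk[:205]=0;dk[290:]=0
k,l,s,ce=cv2.connectedComponentsWithStats(((hsv[...,1]<40)&(g>140)).astype(np.uint8))
for i in range(1,k):
    if s[i][4]>500: 
        print("lt",s[i],ce[i]); 
        if 300<ce[i][0]<480 and 200<ce[i][1]<290:
            q=cv2.findContours((l==i).astype(np.uint8),0,2)[0][0];r=cv2.minAreaRect(q);bp=cv2.boxPoints(r);print(bp, onplane("top",bp,.093))
E
```

```text
[340 230  23  31 465] [350.85376344 245.4       ]
[379 234  24  31 535] [390.45607477 249.65420561]
[419 238  23  31 553] [430.00723327 253.58227848]
[323 268 129  15 392] [385.64285714 274.9744898 ]
green 351.05 251.95 20
```

View pics/top0_dock.png

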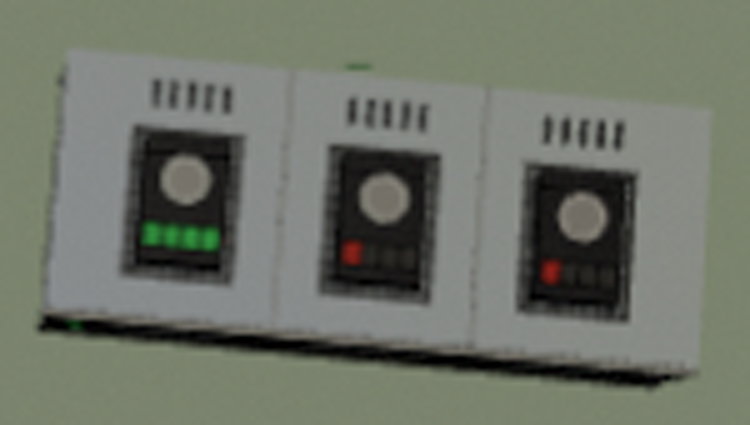

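View pics/top0_tray.png

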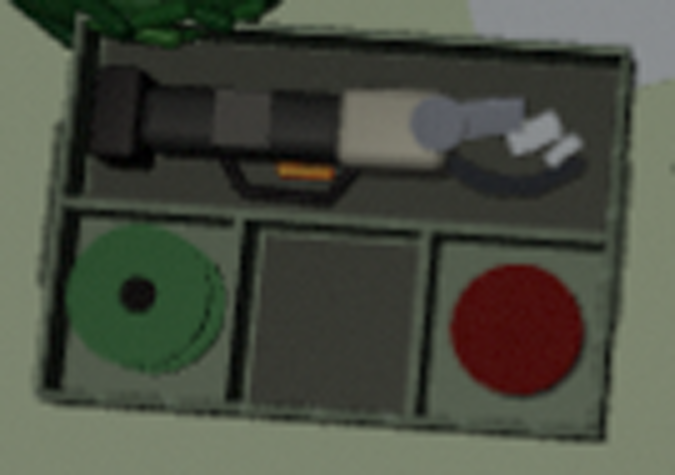

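View pics/scene0_dock.png

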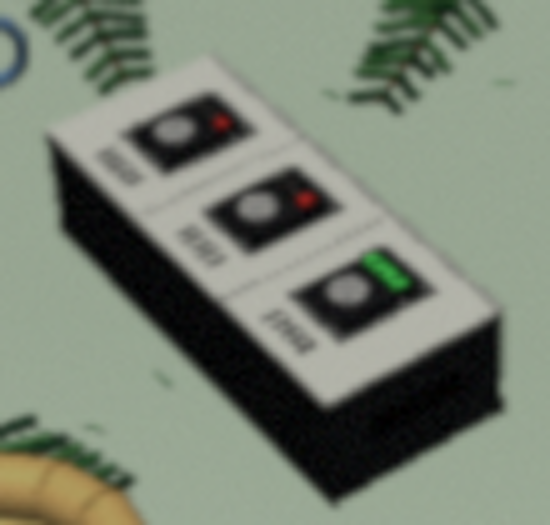

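```bash
cat >> h.py <<'E'
from scipy.spatial.transform import Rotation as R
def inc(pos,yaw,s=None):
    """tool down, tool y axis along world angle yaw (mod pi) -> row units"""
    s=s or sense();Rc=R.from_rotvec(s['orientation'])
    best=None
    for a in (yaw,yaw+np.pi):
        y=np.array([np.cos(a),np.sin(a),0]);z=np.array([0,0,-1.]);x=np.cross(y,z)
        r=(Rc.inv()*R.from_matrix(np.c_[x,y,z])).as_rotvec()
        if best is None or np.linalg.norm(r)<np.linalg.norm(best): best=r
    d=Rc.inv().apply(np.array(pos)-s['eef_pos'])
    return np.round(np.r_[d/.025,np.degrees(best)/6],3)
E
python3 - <<'E'
from h import *
def z2p(p,off): return (np.array(p,float)+.5)/5-.5+off
# pads at z .102
pads=onplane("top",z2p([(186,180),(385,198),(582,217)],(315,205)),.102)
padsS=onplane("scene",z2p([(349,291),(258,207),(174,130)],(220,155)),.102)
print("pads top\n",pads,"\nscene\n",padsS)
mouth=onplane("top",z2p([(183.5,205.5),(380,224),(577,242)],(315,205)),.093);print("mouth\n",mouth)
for p in (pads,padsS,mouth):
    d=p[0]-p[2];print("spacing",np.linalg.norm(d)/2,"yaw of +y",np.degrees(np.arctan2(d[1],d[0])))
deckc=onplane("top",z2p([(68,48),(712,106),(697,372),(48,312)],(315,205)),.093);print("deck",deckc,deckc.mean(0))
# tray: outer rim corners z=.040 ; compartment floor corners z=.004
rim=onplane("top",z2p([(80,15),(633,48),(605,438),(40,400)],(150,185)),.040);print("rim",rim,rim.mean(0))
d=(rim[0]-rim[1]+rim[3]-rim[2]);print(np.degrees(np.arctan2(d[1],d[0])),np.linalg.norm(d)/2)
d=rim[0]-rim[3];print(np.linalg.norm(d),np.degrees(np.arctan2(d[1],d[0])))
# compartment wall tops (divider centerlines) at z=.04
c=onplane("top",z2p([(245,222),(427,232),(418,415),(230,407)],(150,185)),.04);print("comp",c,c.mean(0))
E
```

```text
pads top
 [[ 0.52282489 -0.11971976  0.102     ]
 [ 0.51288452 -0.21934535  0.102     ]
 [ 0.50243679 -0.31814808  0.102     ]] 
scene
 [[ 0.52118593 -0.12003326  0.102     ]
 [ 0.51081418 -0.22078846  0.102     ]
 [ 0.5008742  -0.32044774  0.102     ]]
mouth
 [[ 0.51116943 -0.11891934  0.093     ]
 [ 0.50092658 -0.21786235  0.093     ]
 [ 0.49091713 -0.31726057  0.093     ]]
spacing 0.09973649497101743 yaw of +y 84.13356530992435
spacing 0.10072056669358802 yaw of +y 84.21291254405409
spacing 0.09968625463546046 yaw of +y 84.16982788062026
deck [[ 0.59249008 -0.06170905  0.093     ]
 [ 0.56001824 -0.38937157  0.093     ]
 [ 0.42474799 -0.375154    0.093     ]
 [ 0.45791676 -0.05002591  0.093     ]] [ 0.50879327 -0.21906513  0.093     ]
rim [[0.68001789 0.37232647 0.04      ]
 [0.65880719 0.07477672 0.04      ]
 [0.45037923 0.08882682 0.04      ]
 [0.47251855 0.38614589 0.04      ]] [0.56543071 0.23051897 0.04      ]
85.83203834810617 0.2982231254853823
0.20795901722885785 -3.8102607469019074
comp [[0.5663672  0.28013685 0.04      ]
 [0.56014763 0.1834086  0.04      ]
 [0.46318142 0.18674908 0.04      ]
 [0.46811681 0.28561055 0.04      ]] [0.51445327 0.23397627 0.04      ]
```

Both views agree to about 2 mm. The full pack's centre is about (0.512,-0.119), the dock's y axis lies at 84.2°, and the compartment centre is about (0.5145,0.234), with tray y at 85.9°.

```bash
python3 - <<'E'
from h import *
print(inc((0.515,-0.1193,0.20),np.radians(84.17)))
E
```

```text
[ 2.0723e+01  2.0748e+01  1.2570e+00  1.9000e-02  2.0000e-03 -3.1250e+00]
```

Request:
{"fn": "carry_out", "kwargs": {"increments": [[1.1,1.1,0,0,0,0],[2.2,2.2,0,0,0,0],[3.3,3.3,0,0,0,0],[4.4,4.4,0,0,0,0],[5.5,5.5,0,0,0,0]], "jaw": 0}}

```text
clock: 0.52
eef_pos: [0.3277, 0.3841, 0.2308]
orientation: [3.069, -0.667, -0.001]
force: [1.1, -1.2, -0.4]
grip_width: 0.0257
```

Request:
{"fn": "carry_out", "kwargs": {"increments": [[1.1,1.1,0,0,0,0],[2.2,2.2,0,0,0,0],[3.3,3.3,0,0,0,0],[4.4,4.4,0,0,0,0],[5.5,5.5,0,0,0,0]]}}

```text
clock: 0.93
eef_pos: [0.3955, 0.202, 0.2312]
orientation: [3.07, -0.667, -0.0]
force: [0.4, -0.9, 0.2]
grip_width: 0.0002
```

Request:
{"fn": "carry_out", "kwargs": {"increments": [[1.1,1.1,0,0,0,0],[2.2,2.2,0,0,0,0],[3.3,3.3,0,0,0,0],[4.4,4.4,0,0,0,0],[5.5,5.5,0,0,0,0]]}}

```text
clock: 1.35
eef_pos: [0.4634, 0.0198, 0.2312]
orientation: [-3.07, 0.668, 0.0]
force: [1.2, 0.8, 0.1]
grip_width: -0.0001
```

Request:
{"fn": "carry_out", "kwargs": {"increments": [[1.0,1.0,0.3,0,0,-0.7],[2.0,2.0,0.6,0,0,-1.4],[3.0,3.0,0.9,0,0,-2.1],[4.1,4.1,1.2,0,0,-3.0],[4.1,4.1,1.2,0,0,-3.1]]}}

```text
clock: 1.77
eef_pos: [0.5144, -0.1188, 0.1988]
orientation: [3.136, -0.168, -0.006]
force: [1.4, 0.7, 0.1]
grip_width: -0.0001
```

```bash
python3 - <<'E'
from h import *
s=sense();print(s['clock'],s['eef_pos'],s['orientation'],s['force'],s['grip_width'])
print(inc((0.515,-0.1193,0.110),np.radians(84.17)))
E
```

```text
1.7667 [ 0.51439191 -0.11884977  0.19883604] [ 3.13602359 -0.16772236 -0.00584774] [1.4162908  0.69016566 0.06312758] -5.406613184943342e-05
[ 0.039  0.011  3.553  0.012  0.035 -0.049]
```

Request:
{"fn": "carry_out", "kwargs": {"increments": [[0,0,1.0,0,0,0],[0,0,2.0,0,0,-0.05],[0,0,3.0,0,0,-0.05],[0,0,3.5,0,0,-0.05],[0,0,3.5,0,0,-0.05]]}}

```text
clock: 2.18
eef_pos: [0.5113, -0.114, 0.1103]
orientation: [3.137, -0.157, -0.013]
force: [0.4, -0.1, -0.4]
grip_width: 0.0003
```

```bash
python3 - <<'E'
from h import *
im=camera("scene");cv2.imwrite("pics/s1.png",cv2.resize(im[130:270,200:360],None,fx=5,fy=4.2,interpolation=2))
s=sense();print(s['eef_pos'],s['force'])
print(inc((0.515,-0.1193,0.0945),np.radians(84.17)))
E
```

```text
[ 0.51287618 -0.11407186  0.11232758] [ 0.74874774 -0.02524889  0.73287105]
[0.108 0.199 0.713 0.007 0.04  0.025]
```

View pics/s1.png

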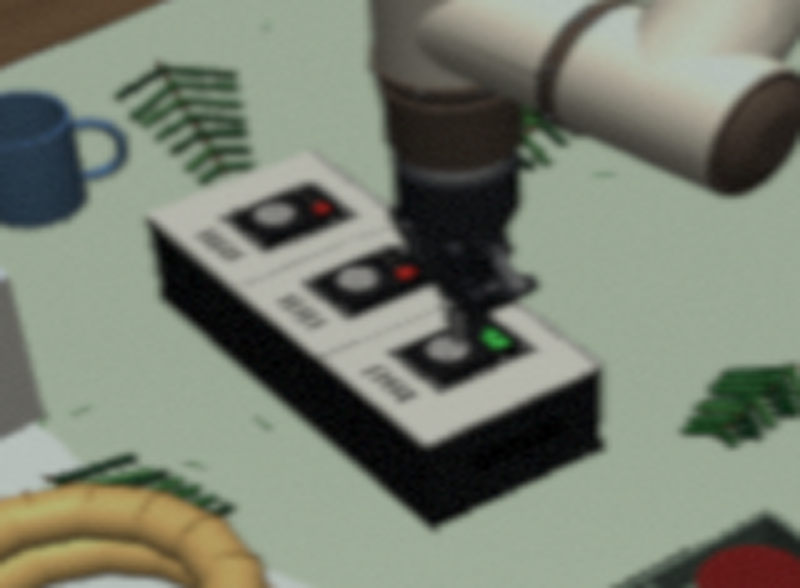

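The fingertips hang just above the full pack's thumb pad, with about 5 mm still to correct in y. Next comes the press, in steps.

Request:
{"fn": "carry_out", "kwargs": {"increments": [[0.1,0.2,0.1,0,0.04,0],[0.1,0.2,0.2,0,0.04,0],[0.1,0.2,0.3,0,0.04,0],[0.1,0.2,0.3,0,0.04,0]]}}

```text
clock: 2.57
eef_pos: [0.5161, -0.1194, 0.1066]
orientation: [-3.138, 0.156, -0.008]
force: [-0.8, 0.7, 0.2]
grip_width: 0.0002
```

```bash
python3 - <<'E'
from h import *
s=sense();print(s['eef_pos'],s['force'])
print(inc((0.515,-0.1193,0.0945),np.radians(84.17)))
E
```

```text
[ 0.51614648 -0.11936741  0.10660764] [-0.81501418  0.71699229  0.21212392]
[-0.048  0.002  0.484 -0.002 -0.047  0.024]
```

Request:
{"fn": "carry_out", "kwargs": {"increments": [[0,0,0.1,0,0,0],[0,0,0.2,0,0,0],[0,0,0.3,0,0,0],[0,0,0.4,0,0,0],[0,0,0.4,0,0,0]]}}

```text
clock: 2.98
eef_pos: [0.5164, -0.1193, 0.0969]
orientation: [3.137, -0.155, 0.008]
force: [-0.1, 0.9, 5.3]
grip_width: -0.0001
```

Request:
{"fn": "carry_out", "kwargs": {"increments": [[0,0,0.05,0,0,0],[0,0,0.1,0,0,0],[0,0,0.12,0,0,0],[0,0,0.12,0,0,0]]}}

```text
clock: 3.32
eef_pos: [0.5164, -0.1193, 0.0939]
orientation: [3.137, -0.155, 0.008]
force: [-1.0, 0.7, 4.3]
grip_width: -0.0
```

Request:
{"fn": "carry_out", "kwargs": {"increments": [[0,0,0.03,0,0,0],[0,0,0.05,0,0,0],[0,0,0.05,0,0,0]]}}

```text
clock: 3.57
eef_pos: [0.5165, -0.1193, 0.0931]
orientation: [3.137, -0.154, 0.008]
force: [-2.5, 0.4, 7.4]
grip_width: -0.0
```

Request:
{"fn": "carry_out", "kwargs": {"increments": [[0,0,-0.5,0,0,0],[0,0,-1.2,0,0,0],[0,0,-2.4,0,0,0],[0,0,-3.6,0,0,0],[0,0,-3.6,0,0,0]]}}

```text
clock: 3.98
eef_pos: [0.5194, -0.1196, 0.188]
orientation: [3.137, -0.153, 0.025]
force: [1.3, 0.3, -0.2]
grip_width: 0.0002
```

Request:
{"fn": "carry_out", "kwargs": {"increments": [[0,0,-0.4,0,0,0],[0,0,-0.4,0,0,0],[0,0,-0.4,0,0,0],[0,0,-0.4,0,0,0]], "jaw": 1}}

```text
clock: 4.32
eef_pos: [0.515, -0.1192, 0.1909]
orientation: [3.138, -0.156, 0.003]
force: [0.3, -0.7, 0.6]
grip_width: 0.0484
```

```bash
python3 - <<'E'
from h import *
im=camera("scene");cv2.imwrite("pics/s2.png",cv2.resize(im[130:270,200:360],None,fx=5,fy=4.2,interpolation=2))
s=sense();print(s['eef_pos'],s['force'],s['grip_width'])
print(inc((0.512,-0.119,0.1),np.radians(84.17)))
E
```

```text
[ 0.51505069 -0.11924398  0.19084257] [-0.60108264 -0.06420739  0.24260427] 0.05568065282932809
[-1.290e-01  2.000e-03  3.633e+00  2.000e-03 -1.600e-02  2.600e-02]
```

View pics/s2.png

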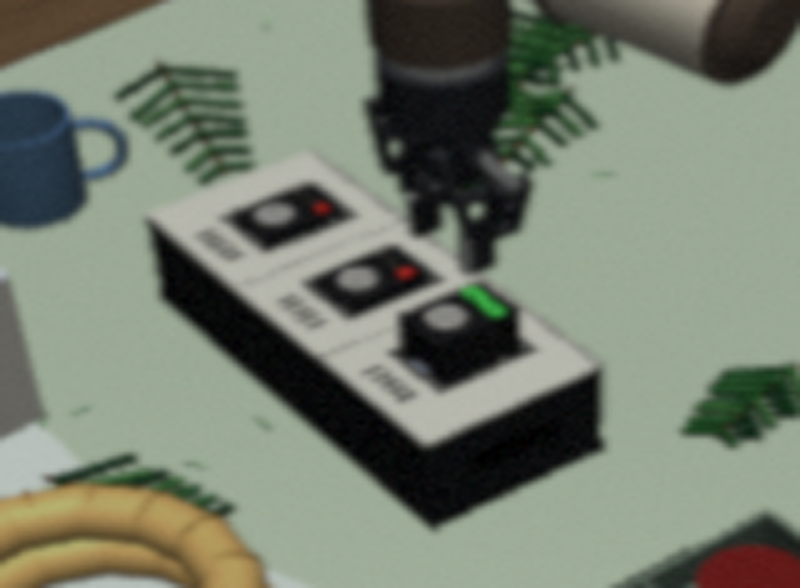

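The pack has sprung up. Its top shows the green bars near (485,302) in the crop, and the red packs are still latched. I'll open fully and descend.

Request:
{"fn": "carry_out", "kwargs": {"increments": [[-0.13,0,0,0,0,0],[-0.13,0,0,0,0,0],[-0.13,0,0,0,0,0],[-0.13,0,0.4,0,0,0],[-0.13,0,1.0,0,0,0]]}}

```text
clock: 4.78
eef_pos: [0.5136, -0.1189, 0.1676]
orientation: [3.138, -0.155, 0.012]
force: [-0.2, -0.3, -0.2]
grip_width: 0.0848
```

```bash
python3 - <<'E'
from h import *
s=sense();print(s['eef_pos'],s['force'],s['grip_width'])
print(inc((0.512,-0.119,0.0985),np.radians(84.17)))
E
```

```text
[ 0.51363836 -0.11893761  0.16761558] [-0.22978821 -0.31701537 -0.24283362] 0.08480532424334071
[-0.087  0.01   2.764 -0.004 -0.075  0.029]
```

Request:
{"fn": "carry_out", "kwargs": {"increments": [[0,0,0.7,0,0,0],[0,0,1.4,0,0,0],[0,0,2.1,0,0,0],[0,0,2.7,0,0,0],[0,0,2.7,0,0,0]]}}

```text
clock: 5.2
eef_pos: [0.5102, -0.1189, 0.0958]
orientation: [3.137, -0.157, -0.005]
force: [-1.1, 0.8, 0.5]
grip_width: 0.0852
```

```bash
python3 - <<'E'
from h import *
im=camera("scene");cv2.imwrite("pics/s3.png",cv2.resize(im[130:270,200:360],None,fx=5,fy=4.2,interpolation=2))
s=sense();print(s['eef_pos'],s['force'],s['grip_width'])
print(inc((0.512,-0.119,0.0985),np.radians(84.17)))
E
```

```text
[ 0.51146408 -0.11906307  0.09757796] [0.77407361 0.55736436 0.34032759] 0.08517586776485886
[ 0.021 -0.005 -0.037  0.006  0.004  0.025]
```

View pics/s3.png

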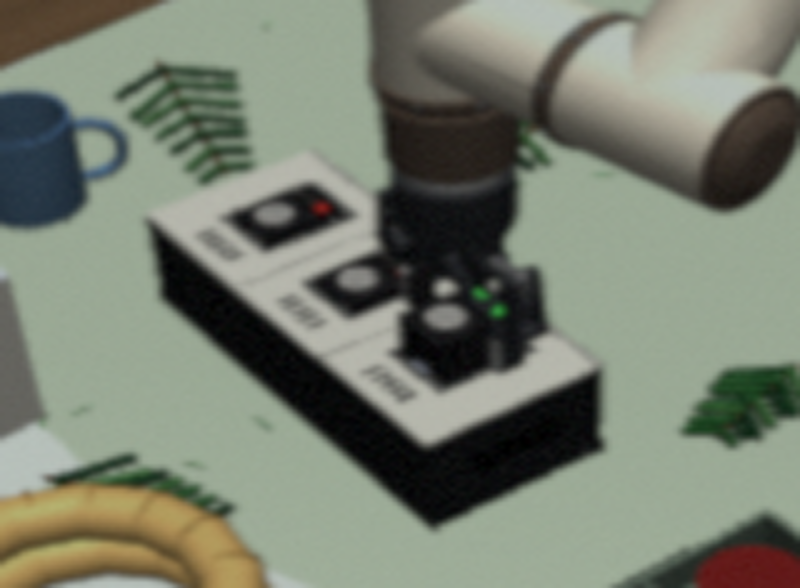

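The fingers straddle the raised pack. I'll close with moderate force.

Request:
{"fn": "carry_out", "kwargs": {"increments": [[0,0,0,0,0,0],[0,0,0,0,0,0],[0,0,0,0,0,0],[0,0,0,0,0,0],[0,0,0,0,0,0]], "jaw": 0, "grip_force": 50}}

```text
clock: 5.67
eef_pos: [0.5135, -0.1189, 0.1006]
orientation: [3.138, -0.155, 0.01]
force: [0.4, 1.1, 2.7]
grip_width: 0.0431
```

Request:
{"fn": "carry_out", "kwargs": {"increments": [[0,0,0,0,0,0],[0,0,0,0,0,0],[0,0,0,0,0,0],[0,0,0,0,0,0]]}}

```text
clock: 6.0
eef_pos: [0.5135, -0.1189, 0.1]
orientation: [3.138, -0.155, 0.009]
force: [0.3, 0.8, 3.1]
grip_width: 0.0431
```

Gripped, with the opening at 43 mm. I'll pull up slowly first.

Request:
{"fn": "carry_out", "kwargs": {"increments": [[0,0,-0.3,0,0,0],[0,0,-0.7,0,0,0],[0,0,-1.2,0,0,0],[0,0,-1.7,0,0,0],[0,0,-2.2,0,0,0]]}}

```text
clock: 6.42
eef_pos: [0.5113, -0.119, 0.1546]
orientation: [3.138, -0.156, 0.001]
force: [-0.2, 0.7, -4.1]
grip_width: 0.043
```

Request:
{"fn": "carry_out", "kwargs": {"increments": [[0,0,-0.6,0,0,0],[0,0,-1.2,0,0,0],[0,0,-1.8,0,0,0],[0,0,-1.8,0,0,0]]}}

```text
clock: 6.75
eef_pos: [0.5134, -0.1192, 0.2024]
orientation: [3.137, -0.155, 0.014]
force: [0.2, -0.6, -2.9]
grip_width: 0.043
```

```bash
python3 - <<'E'
from h import *
im=camera("scene");cv2.imwrite("pics/s4.png",cv2.resize(im[90:270,200:400],None,fx=4,fy=3.3,interpolation=2))
s=sense();print(s['eef_pos'],s['force'],s['grip_width'])
print(inc((0.5145,0.234,0.20),np.radians(85.9)))
E
```

```text
[ 0.51253737 -0.11892757  0.20056359] [ 0.04560099 -0.52065898 -4.61489032] 0.043207797963546006
[-1.3210e+00 -1.4055e+01  2.4000e-02 -6.0000e-03 -5.8000e-02 -2.6400e-01]
```

View pics/s4.png

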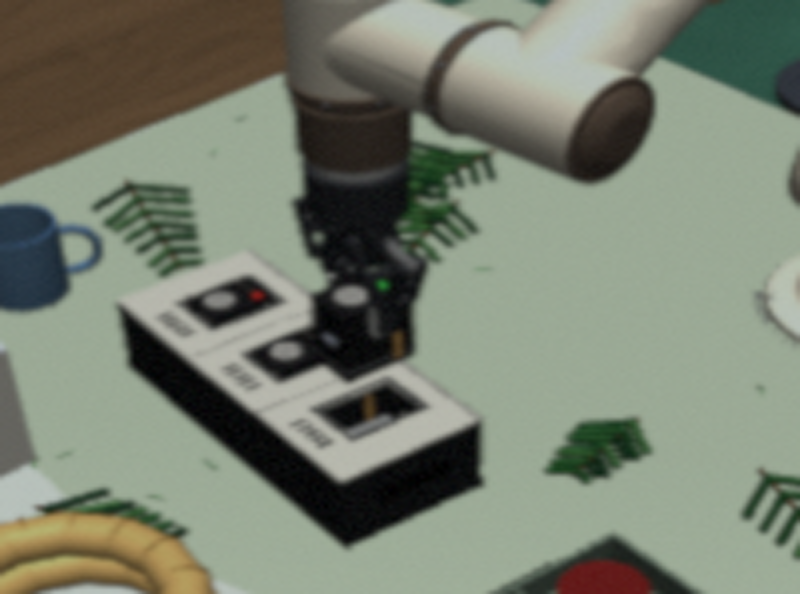

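The pack is clear: the bay is empty at (370,405) and the pack hangs upright in the jaws. I'll carry it to the tray.

Request:
{"fn": "carry_out", "kwargs": {"increments": [[-0.1,-1.0,0,0,0,0],[-0.2,-2.2,0,0,0,0],[-0.3,-3.4,0,0,0,0],[-0.4,-4.6,0,0,0,0],[-0.5,-5.8,0,0,0,0]]}}

```text
clock: 7.22
eef_pos: [0.5127, 0.0275, 0.1977]
orientation: [3.137, -0.157, 0.0]
force: [1.3, 0.8, -4.1]
grip_width: 0.0433
```

Request:
{"fn": "carry_out", "kwargs": {"increments": [[-0.1,-1.2,0,0,0,0],[-0.2,-2.4,0,0,0,0],[-0.3,-3.6,0,0,0,0],[-0.4,-4.8,0,0,0,0],[-0.5,-5.8,0,0,0,0]]}}

```text
clock: 7.63
eef_pos: [0.5149, 0.1735, 0.1976]
orientation: [3.136, -0.155, 0.001]
force: [0.4, -0.4, -4.6]
grip_width: 0.0429
```

Request:
{"fn": "carry_out", "kwargs": {"increments": [[-0.1,-0.9,0,0,0,-0.1],[-0.2,-1.8,0,0,0,-0.2],[-0.3,-2.4,0,0,0,-0.26],[-0.3,-2.4,0,0,0,-0.26]]}}

```text
clock: 7.97
eef_pos: [0.5139, 0.2347, 0.1977]
orientation: [3.139, -0.108, 0.003]
force: [0.2, -0.9, -3.7]
grip_width: 0.0434
```

```bash
python3 - <<'E'
from h import *
s=sense();print(s['eef_pos'],s['force'],s['grip_width'])
print(inc((0.5145,0.234,0.10),np.radians(85.9)))
E
```

```text
[0.51391768 0.23469942 0.19770444] [ 0.23247159 -0.88285264 -3.67548376] 0.043393871218866766
[ 0.017  0.022  3.908  0.011 -0.02   0.023]
```

Request:
{"fn": "carry_out", "kwargs": {"increments": [[0,0,0.8,0,0,0],[0,0,1.8,0,0,0],[0,0,2.8,0,0,0],[0,0,3.8,0,0,0],[0,0,3.9,0,0,0]]}}

```text
clock: 8.38
eef_pos: [0.5113, 0.2292, 0.0963]
orientation: [3.132, -0.116, -0.01]
force: [-1.5, -1.3, -5.3]
grip_width: 0.0434
```

Request:
{"fn": "carry_out", "kwargs": {"increments": [[0,0,0.2,0,0,0],[0,0,0.4,0,0,0],[0,0,0.4,0,0,0]]}}

```text
clock: 8.63
eef_pos: [0.5154, 0.2324, 0.0922]
orientation: [-3.139, 0.113, -0.007]
force: [-0.8, 0.1, -4.2]
grip_width: 0.0433
```

```bash
python3 - <<'E'
from h import *
im=camera("scene");cv2.imwrite("pics/s5.png",cv2.resize(im[190:370,280:480],None,fx=4,fy=3.3,interpolation=2))
im=camera("top");cv2.imwrite("pics/t5.png",cv2.resize(im[185:280,150:285],None,fx=5,fy=5,interpolation=2))
s=sense();print(s['eef_pos'],s['force'],s['grip_width'])
print(inc((0.5145,0.234,0.048),np.radians(85.9)))
E
```

```text
[0.51575118 0.23281075 0.09305219] [-0.14219448 -0.39733768 -3.68942877] 0.04311520350743846
[-6.400e-02 -4.200e-02  1.802e+00 -1.100e-02 -5.500e-02 -1.000e-03]
```

View pics/s5.png

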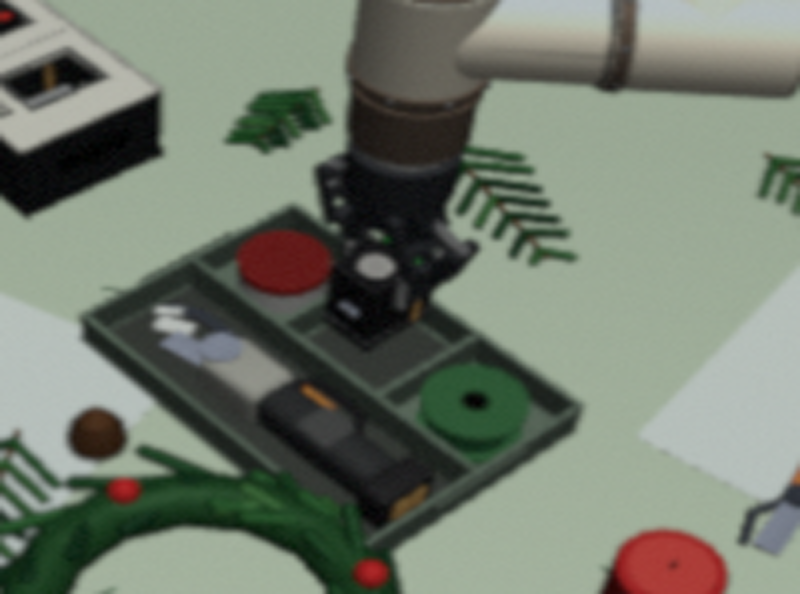

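View pics/t5.png

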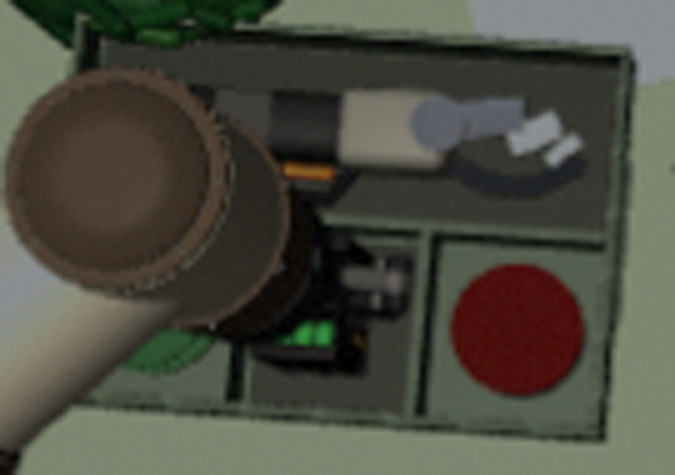

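The pack hangs upright over the empty compartment: pack at (370,300) in the scene crop, green bars at (305,333) in the top crop. I'll lower it and then feel for the floor.

Request:
{"fn": "carry_out", "kwargs": {"increments": [[0,0,0.4,0,0,0],[0,0,0.8,0,0,0],[0,0,1.1,0,0,0],[0,0,1.4,0,0,0],[0,0,1.5,0,0,0]]}}

```text
clock: 9.15
eef_pos: [0.5144, 0.2318, 0.0525]
orientation: [3.137, -0.113, 0.003]
force: [-0.4, -0.2, -4.2]
grip_width: 0.0432
```

Request:
{"fn": "carry_out", "kwargs": {"increments": [[0,0,0.05,0,0,0],[0,0,0.1,0,0,0],[0,0,0.15,0,0,0],[0,0,0.15,0,0,0]]}}

```text
clock: 9.48
eef_pos: [0.5154, 0.2326, 0.0507]
orientation: [3.14, -0.113, 0.007]
force: [0.4, 0.4, -4.3]
grip_width: 0.0437
```

Request:
{"fn": "carry_out", "kwargs": {"increments": [[0,0,0.05,0,0,0],[0,0,0.1,0,0,0],[0,0,0.1,0,0,0],[0,0,0.1,0,0,0]]}}

```text
clock: 9.82
eef_pos: [0.5156, 0.2327, 0.0488]
orientation: [-3.139, 0.112, -0.008]
force: [-1.9, 0.2, 0.5]
grip_width: 0.0435
```

Request:
{"fn": "carry_out", "kwargs": {"increments": [[0,0,0.04,0,0,0],[0,0,0.04,0,0,0],[0,0,0.04,0,0,0]]}}

```text
clock: 10.07
eef_pos: [0.5156, 0.2327, 0.0488]
orientation: [-3.139, 0.112, -0.008]
force: [-4.8, -0.3, 7.1]
grip_width: 0.0434
```

The pack is on the floor (force 7 N upward), so I can release it.

Request:
{"fn": "carry_out", "kwargs": {"increments": [[0,0,0,0,0,0],[0,0,0,0,0,0],[0,0,0,0,0,0],[0,0,0,0,0,0],[0,0,0,0,0,0]], "jaw": 0.8}}

```text
clock: 10.48
eef_pos: [0.5155, 0.2325, 0.0471]
orientation: [3.139, -0.113, 0.007]
force: [0.2, 0.2, 1.8]
grip_width: 0.0682
```

Request:
{"fn": "carry_out", "kwargs": {"increments": [[0,0,0,0,0,0],[0,0,-0.1,0,0,0],[0,0,-0.3,0,0,0]]}}

```text
clock: 10.73
eef_pos: [0.5149, 0.2322, 0.0543]
orientation: [3.138, -0.113, 0.005]
force: [-0.2, -0.8, -0.4]
grip_width: 0.0684
```

```bash
python3 - <<'E'
from h import *
im=camera("scene");cv2.imwrite("pics/s6.png",cv2.resize(im[190:370,280:480],None,fx=4,fy=3.3,interpolation=2))
s=sense();print(s['eef_pos'],s['force'],s['grip_width'])
E
```

```text
[0.51579246 0.2327567  0.05579454] [ 0.59331    -0.08128905  1.63846292] 0.06818996589498849
```

View pics/s6.png

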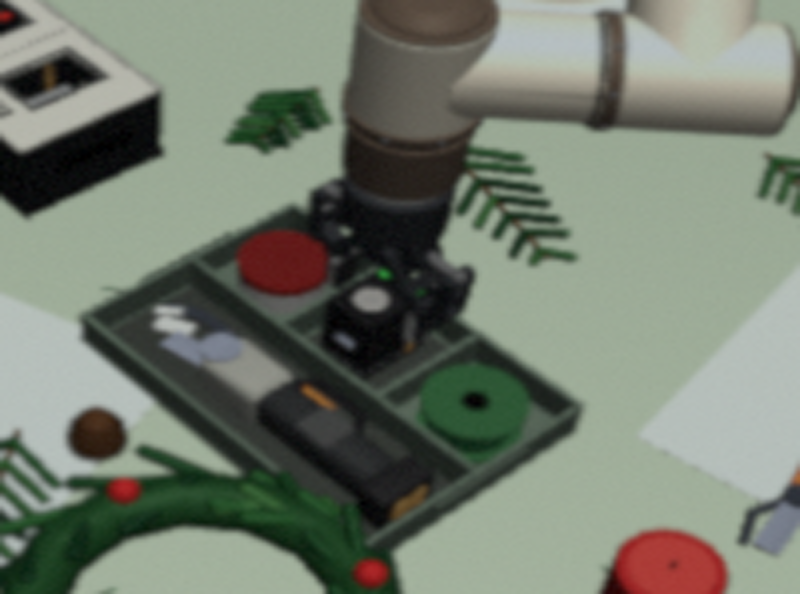

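The pack stands in the compartment at about (370,320), with the fingers clear on both sides. I'll retract straight up, then off toward the robot for a clear view.

Request:
{"fn": "carry_out", "kwargs": {"increments": [[0,0,-0.7,0,0,0],[0,0,-1.5,0,0,0],[0,0,-2.4,0,0,0],[0,0,-3.4,0,0,0],[0,0,-4.4,0,0,0]]}}

```text
clock: 11.2
eef_pos: [0.5147, 0.2324, 0.166]
orientation: [3.139, -0.112, 0.007]
force: [-0.3, 0.6, -0.5]
grip_width: 0.0683
```

Request:
{"fn": "carry_out", "kwargs": {"increments": [[0,1.0,-0.5,0,0,0],[0,2.0,-1.0,0,0,0],[0,3.2,-1.0,0,0,0],[0,4.5,-1.0,0,0,0],[0,5.8,-1.0,0,0,0]]}}

```text
clock: 11.62
eef_pos: [0.5041, 0.0869, 0.1905]
orientation: [-3.139, 0.111, -0.009]
force: [0.1, 0.4, 0.4]
grip_width: 0.0686
```

Request:
{"fn": "carry_out", "kwargs": {"increments": [[0,0,0,0,0,0],[0,0,0,0,0,0],[0,0,0,0,0,0],[0,0,0,0,0,0]]}}

```text
clock: 11.95
eef_pos: [0.5046, 0.0886, 0.1899]
orientation: [-3.14, 0.111, -0.008]
force: [-0.5, 0.0, -0.6]
grip_width: 0.0684
```

```bash
python3 - <<'E'
from h import *
im=camera("top");cv2.imwrite("pics/t7.png",im);cv2.imwrite("pics/t7c.png",cv2.resize(im[185:280,150:285],None,fx=5,fy=5,interpolation=2))
im=camera("scene");cv2.imwrite("pics/s7.png",im)
s=sense();print(s['clock'],s['eef_pos'],s['force'])
E
```

```text
12.05 [0.50449982 0.08880122 0.18964737] [-0.06360015  0.64185436  0.19607916]
```

View pics/t7c.png

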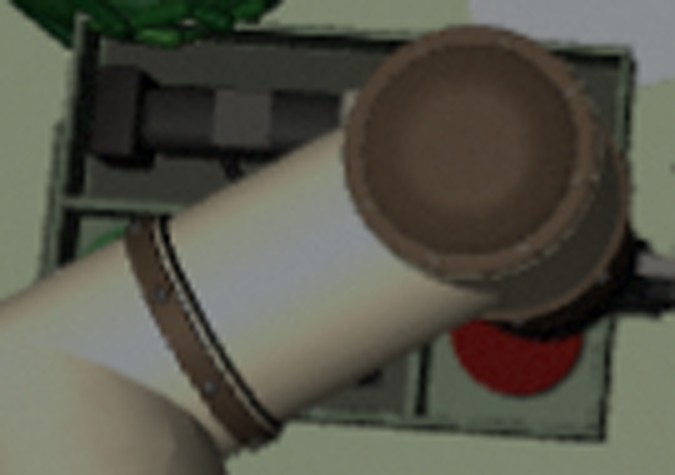

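View pics/s7.png

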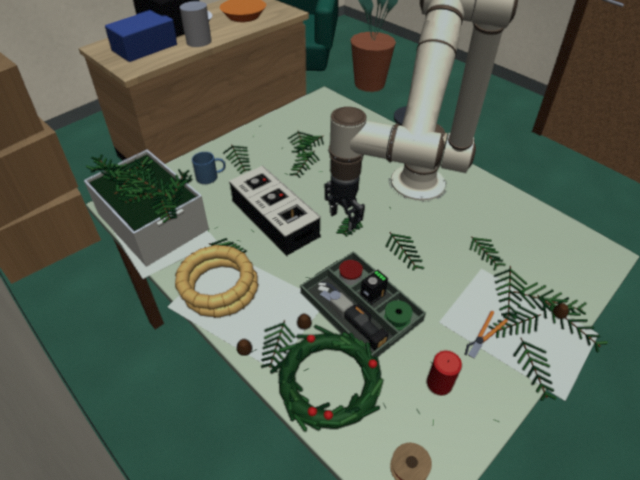

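View pics/t7.png

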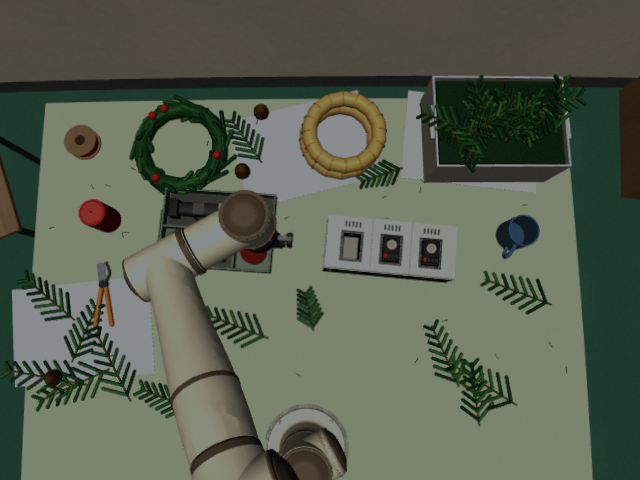

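The scene view shows the pack upright in the middle compartment near (376,284), with the other packs latched and the bystanders unmoved. One position check, then I'll hand in.

```bash
python3 - <<'E'
from h import *
im=cv2.imread("pics/s7.png")
c=im[262:306,352:400];cv2.imwrite("pics/s7c.png",cv2.resize(c,None,fx=12,fy=12,interpolation=2))
hsv=cv2.cvtColor(im,cv2.COLOR_BGR2HSV);g=cv2.inRange(hsv,(45,120,110),(80,255,255));g[:262]=0;g[300:]=0;g[:,:355]=0;g[:,:][:,398:]=0
y,x=np.nonzero(g);print(len(x),"bars",onplane("scene",(x.mean(),y.mean()),.082))
# light grey pad
p=((hsv[...,1]<60)&(hsv[...,2]>100)).astype(np.uint8);p[:268]=0;p[292:]=0;p[:,:362]=0;p[:,388:]=0
y,x=np.nonzero(p);print(len(x),"pad",(x.mean(),y.mean()),onplane("scene",(x.mean(),y.mean()),.082))
E
```

```text
36 bars [[0.49478586 0.2331952  0.082     ]]
113 pad (np.float64(378.53982300884957), np.float64(274.39823008849555)) [[0.49488004 0.2290403  0.082     ]]
```

View pics/s7c.png

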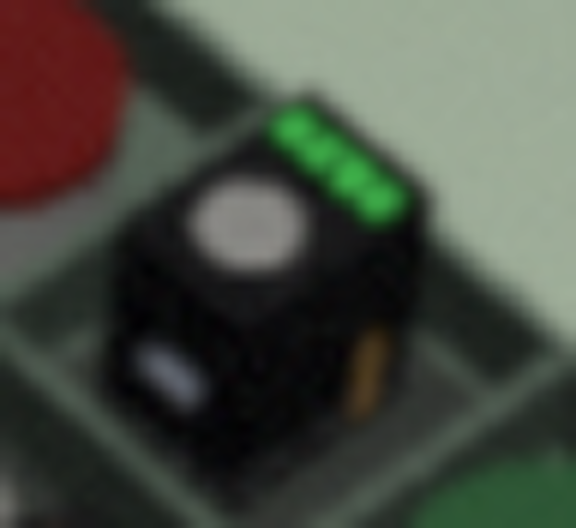

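The bars at (0.495, 0.233) agree with a pack centre near (0.515, 0.233). My pad mask picked up other light pixels, so I'm ignoring that reading.

```bash
python3 - <<'E'
from h import *
print(onplane("scene",(372.1,280.3),.082), job_done())
E
```

```text
the job is handed in; nothing more can be done
[[0.52413387 0.23062094 0.082     ]] None
```

I pressed the four-green-bar pack in the +y bay until the catch let go and it sprang up. I then pulled it out, stood it in the tray's empty middle compartment, and handed the job in at about 12 s. I lowered it slowly until it met the floor (about 7 N) before releasing it.

**Last checks:**
- **Position:** the green bars and the thumb pad put the pack centre at about (0.514–0.515, 0.23), within about 5 mm of the compartment centre. The pack looks upright in the image.
- **Rest of the scene:** the two red-bar packs look still latched, and the things around the tray look unmoved. I judged this by eye, not by measurement. In the last top view the arm hid part of the tray, so the tray's contents were checked in the scene view only.
- **Robot:** the gripper is clear of everything, with force readings near zero.
- **Failed check:** the automatic colour mask for the thumb pad gave a wrong position because it picked up other light pixels. I located the pad by eye instead, and that agrees with the bars.

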